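Start a second supplies tote and stack it on the full one

TASK

The tote of dryer balls is full, so start a second one: lift the top tote out of the nested pair, stand it in clear space on the counter without the tote touching the supplies that stand there, let go of it and put the orange carton in it. Then stack it on the full tote in the rack, turned end for end so that it stands squarely on the ledges instead of nesting into the dryer balls. Set the tote and carton down without dropping them, and leave the full tote, the other spare and the other supplies where they are.

Things in the scene. Friction and masses are not known exactly. Their poses are not given: they have to be found in the camera images.
- top_tote: The tote to use: upper one of the nested pair. Grey plastic stack-nest tote, 220 (x) x 160 (y) x 100 (z) mm, about 0.2 kg; origin at the centre of its underside, z up, +x towards its blue end. Below z = 75 the walls taper in to a floor of 162 x 100 mm, 3 mm thick; above is a wider band, its side walls 4 mm thick. Two totes facing the same way nest, the upper 28 mm above the lower.
- top_tote_blue_rail (a point): Middle of the top face of the blue end rail of the top tote, at x = +105, z = 100 mm from its origin. The rail runs across the end along y, 10 mm thick and 25 mm high; pinch it from above, fingers closing along the tote's x.
- top_tote_grey_rail (a point): Middle of the top face of the grey end rail of the top tote, at x = -105, z = 100 mm; same rail, grey.
- top_tote_foot (a point): Underside of one of the tote's four feet, at x = +66, y = +62, z = 0 mm. Feet are 16 mm long (x), 20 mm high, reach out to y = +-71, at x = +66 and -36 on both long sides. Facing the same way they drop through the slots of the tote below; turned end for end they stand on its ledges.
- full_tote: The full tote, identical in shape and colour, holding three 58 mm dryer balls that stay below its ledges; stands on the counter in one bay of the rack, blue end to the rack's open front. Origin and axes as for the top tote.
- full_tote_seat (a point): On the axis of the full tote at ledge height, x = y = 0, z = 75 mm: here the origin of a tote lies that is stacked on it, turned end for end (its x the other way). Ledges run inside both long sides, y = 62 to 76 mm, slotted at x = +66 and -36. Small stops 4 mm high and the band leave a stacked tote about 5 mm play each way in x and y.
- spare_tote: The lower tote of the nested pair, identical in shape and colour; stands in the other bay, blue end to the front. It stays there.
- rack: Fixed rack with two bays, open above and at its front (its own -y); origin on the counter at its middle. Wooden back 238 mm high, inner face at y = +125. Dividers of 8 mm steel rod at x = -193, 0, +193 mm, from the back to y = -49, up to z = 169. Totes lie along y at x about -97 and +97, with some 13 mm beside and 15 behind them and 60 in front of the dividers: only the front rail can be pinched.
- carton: Orange carton with a white band, 80 (x) x 48 (y) x 55 (z) mm, about 0.11 kg, loose on the counter; origin at the centre of its underside.
- green_carton: Bystander: green carton of the same size, loose; origin at the centre of its underside.
- mat: Flat dark drip mat lying on the counter with nothing on it, 270 (x) x 190 (y) x 3 mm, fixed; origin at the centre of its underside. A tote may stand on it.
- tray: Wooden tray, fixed, 250 (x) x 170 (y) x 16 mm, with the three next things standing on it; origin at the centre of its underside.
- detergent: Bystander: blue bottle with white cap, diameter 72, height 180 mm, loose; origin at the centre of its underside.
- plant: Bystander: small plant in a white pot, diameter 72, height about 125 mm, loose; origin at the centre of its underside.
- peg_jar: Bystander: glass jar with steel cap, diameter 64, height 100 mm, loose; origin at the centre of its underside.
Things that resemble listed ones, but are neither listed nor needed, are in the scene too. What is shaped like the carton but purple or red is not meant.

How it is judged:
On the way, in this order (a step that is already met when the one before it is completed fails the run):
1. the top tote stands upright on the counter by itself, let go (height (world z) of top_tote below 0.01 m and angle between top_tote's own z axis and vertical below 0.04 rad and linear speed of top_tote below 0.02 m/s and contact force between the fingers and top_tote below 0.1 N), for 0.2 s.
2. the orange carton is in the tote, let go, while the tote stands on the counter (height (world z) of top_tote below 0.01 m and angle between top_tote's own z axis and vertical below 0.04 rad and x of carton in the frame of top_tote between -0.09 and 0.09 m and y of carton in the frame of top_tote between -0.06 and 0.06 m and z of carton in the frame of top_tote below 0.06 m and linear speed of carton below 0.02 m/s and contact force between the fingers and carton below 0.1 N), for 0.2 s.
At the end, for the whole second after the job is handed in: The top tote rests level on the ledges of the full tote, turned end for end (blue over grey), 75 mm above it (72 to 77.5) and centred within 9 mm, level within 0.03 rad, with the orange carton inside; all at rest; the full tote and the other spare within 30 mm of where they began (x of top_tote in the frame of full_tote between -0.009 and 0.009 m and y of top_tote in the frame of full_tote between -0.009 and 0.009 m and z of top_tote in the frame of full_tote between 0.072 and 0.0775 m and x of top_tote_blue_rail in the frame of full_tote below -0.08 m and angle between each of top_tote, full_tote's own z axis and vertical below 0.03 rad and linear speed of each of top_tote, carton below 0.02 m/s and x of carton in the frame of top_tote between -0.09 and 0.09 m and y of carton in the frame of top_tote between -0.06 and 0.06 m and z of carton in the frame of top_tote between -0.005 and 0.06 m and distance of each of full_tote, spare_tote from where it was at the start of the episode below 0.03 m); the robot touches nothing.
It fails at once if the tote touches the tray of supplies, a thing standing on it, or the green carton (contact force between top_tote and detergent above 0.3 N or contact force between top_tote and plant above 0.3 N or contact force between top_tote and peg_jar above 0.3 N or contact force between top_tote and green_carton above 0.3 N or contact force between top_tote and tray above 0.3 N).
It fails at once if a bystander is shifted by more than 20 mm (distance of any of detergent, plant, peg_jar, green_carton from where it was at the start of the episode above 0.02 m).
It fails at once if the tote or the carton is dropped (falls free faster than 0.6 m/s) ((linear speed of top_tote above 0.6 m/s and contact force between the fingers and top_tote below 0.1 N) or (linear speed of carton above 0.6 m/s and contact force between anything else and carton below 0.05 N)).
It also fails if it takes over 72 s, if anything falls off the work surface, if the arm or the gripper's body presses on something with over 40 N, if the wrist force passes 120 N, or if a joint passes its speed limit or range.

ROBOT

A 6-joint arm with a two-finger parallel gripper is mounted at the origin on the work surface. World frame = base frame: x ahead of the robot, y to its left, z up, the work surface at z = 0. Lengths are in m, angles in rad, forces in N, time in s.
With the tool pointing down it reaches from about 0.25 to 0.8 m from the base axis. Payload 8.5 kg.
Tool frame: the origin (TCP) lies on the centre line of the jaws, within the pads' length; the fingertips stand 22 mm ahead of it and the grasp point (between the pads) lies 3 mm ahead of it; z points along the fingers, y is the line along which they close (so a half turn about z gives the same grasp; the last joint's range is limited). The gripper opens to 85 mm and grips with 20 to 120 N. Pads are 22 mm wide; open, the fingers measure 114 mm over their backs; the gripper's body (76 mm by 85 mm) begins 54 mm behind the grasp point. The pads swing forward as they close: fully open they stand 13 mm farther back than shut.
Start: joints at [-1.123, 0.238, -0.013, 1.319, 0, 1.571], TCP at [0.227, -0.473, 0.253] pointing down, gripper open.
Joint ranges: [-2.66, 2.66], [-1.03, 1.9], [-1.14, 1.46], [-1.82, 2.27], [-1.45, 1.34], [-3.14, 3.14]. Speed limits (rad/s): [2.22, 2.22, 2.79, 3.14, 3.14, 3.14].

INTERFACE

Orientations are given as a 3x3 rotation matrix whose columns are the frame's x, y, z axes.
In Python, from station import arm gives the robot as it stands. The module is installed in compiled form; this text tells all that it offers.
- The arm moves only by the shell command python3 -m creep 'ROWS' [FORCE]. ROWS is JSON, a list of rows, each an object of numbers: "fingers": the closure, from 0 (fully open) to 1 (shut); "dx", "dy", "dz": the shift along the tool's x, y, z in mm; "turn": the turn about the tool's z in rad. A call has 1 to 12 rows; each row shifts and turns the commanded pose from where the row before left it, along the tool's axes as they then stand; what a row does not reach is not made up. A row lasts 1/8 s, in which the tool goes at most 62.5 mm and 10.7 degrees, less where a joint would pass 70% of its speed; a pose out of reach is approached as far as the arm can. A call with a gripper value outside its range is refused whole. The fingers move at their own pace and stop on an object; FORCE is the grip in N (left out, the last holds). Time passes only in rows, so rows that do not move let the fingers close. It gives the time, the measured TCP pose, the force, the opening and the grip force at its end, in the units of the state.
- arm.state(): the state, without advancing time (a new reading comes with each control period).
- arm.get_image(name): name is "side" or "top"; returns the picture (480x640x3 uint8, blue, green, red); there is no depth.
- arm.camera_info(name): a dict with "fx", "fy", "cx", "cy" (pixels), "D" ([k1, k2, p1, p2, k3] as OpenCV has them; the pictures are not rectified), "R" (3x3) and "t" (3): a world point X has camera coordinates R X + t. Camera axes: x right, y down, z forward; pixel columns grow to the right and rows downward; lengths in m; the calibration is good to about 2 mm. A picture is of the moment at which its call begins. camera_info takes no time and is no camera call.
- arm.sign_off(): hands the job in; it is judged then, once.
The state is a dict: "time_s": time; "q": joint angles; "dq": joint speeds; "tau": joint torques, N m; "position": TCP position; "ee_rot": TCP orientation; "force": force on the tool from outside, world axes, zero at the start; "moment": the same for the moment, N m; "gripper_width": opening from 0.0 (shut) to 1.0 (fully open); "grip_force": force on a finger pad.
Only numpy, scipy, OpenCV 4.12 (cv2) and the standard library are available. Lean on these libraries where they do the work, as an engineer would, in place of code of your own. Each camera call takes 0.05 s, during which the arm holds its last target. There are 200 camera calls.

## Working session

There is one attempt and no reset: what is moved stays moved. The work goes in short steps, Python scripts to look and compute and a shell command to move; the robot and the scene stay as the last step left them, time stands still between calls to the robot, and variables do not carry over. Pictures are saved under pics/ and viewed, at most 13 in all, crops included, and the job is handed in when it is done.

```bash
mkdir -p pics
python3 - <<'E'
from station import arm
import cv2,numpy as np
for n in("side","top"):
    cv2.imwrite(f"pics/{n}0.png",arm.get_image(n)); c=arm.camera_info(n); print(n,{k:np.round(v,4).tolist() for k,v in c.items()})
s=arm.state();print(np.round(s['ee_rot'],3),s['position'],s['time_s'])
E
```

```text
side {'fx': 488.7001, 'fy': 488.7001, 'cx': 318.8513, 'cy': 245.5898, 'D': [-0.0813, 0.0, 0.0, 0.0, 0.0], 'R': [[-0.8957, -0.4446, -0.0044], [-0.2868, 0.5851, -0.7586], [0.3398, -0.6782, -0.6516]], 't': [0.4881, 0.2299, 0.9289]}
top {'fx': 537.4103, 'fy': 537.4103, 'cx': 316.3695, 'cy': 238.9253, 'D': [-0.1443, 0.0, 0.0, 0.0, 0.0], 'R': [[0.0267, -0.9993, -0.0246], [-0.9992, -0.0259, -0.0319], [0.0312, 0.0254, -0.9992]], 't': [0.0027, 0.5483, 1.3082]}
[[ 0.901  0.433 -0.001]
 [ 0.433 -0.901  0.001]
 [ 0.    -0.001 -1.   ]] [ 0.22717296 -0.47292495  0.25273879] 0.1
```

View pics/top0.png

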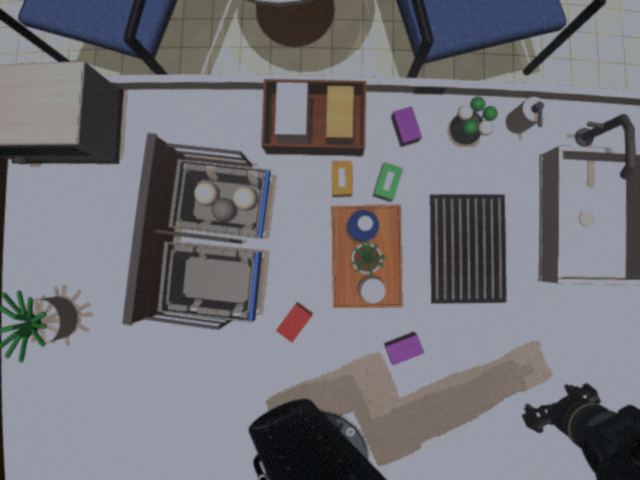

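View pics/side0.png

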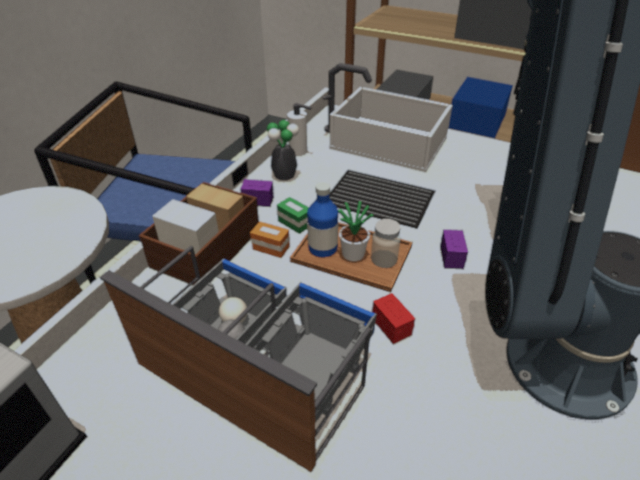

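The top picture shows the full tote with balls at (220,198) and its blue rail at (265,203). The nested pair is at (210,282) with its blue rail at (256,282). The orange carton is at (342,178), the green one at (388,182), the tray at (367,256) and the mat at (468,248). The side view agrees. The mat is free and makes a good staging place.

```bash
cat > h.py <<'E'
from station import arm
import cv2,numpy as np
def ray(n,px):
    c=arm.camera_info(n);K=np.array([[c['fx'],0,c['cx']],[0,c['fy'],c['cy']],[0,0,1]])
    u=cv2.undistortPoints(np.float64(px).reshape(-1,1,2),K,np.float64(c['D']))[:,0]
    R=np.array(c['R']);return -R.T@np.array(c['t']),np.c_[u,np.ones(len(u))]@R
def plane(n,px,z):
    o,d=ray(n,px);return (o+d*((z-o[2])/d[:,2])[:,None])[:,:2]
def blobs(im,lo,hi,box,amin=30):
    m=cv2.inRange(cv2.cvtColor(im,cv2.COLOR_BGR2HSV),lo,hi);k=np.zeros_like(m);a,b,c,d=box;k[b:d,a:c]=m[b:d,a:c]
    k=cv2.morphologyEx(k,cv2.MORPH_CLOSE,np.ones((3,3)))
    return [c for c in cv2.findContours(k,cv2.RETR_EXTERNAL,cv2.CHAIN_APPROX_NONE)[0] if cv2.contourArea(c)>amin]
def rect(n,c,z):
    return cv2.minAreaRect(np.float32(plane(n,c.reshape(-1,2),z)*1000))
E
python3 - <<'E'
from h import *
t=cv2.imread('pics/top0.png')
f=lambda r:(np.round(r[0],1),np.round(r[1],1),round(r[2],1))
for c in blobs(t,(100,120,60),(125,255,255),(230,150,290,330)):
    for z in(.1,.128): print('blue',cv2.boundingRect(c),z,f(rect('top',c,z)), np.round(plane('top',cv2.boxPoints(cv2.minAreaRect(c)),z)*1000).tolist())
for nm,lo,hi,box,z in(('orange',(10,150,100),(25,255,255),(325,155,360,200),.055),('green',(45,100,60),(80,255,255),(370,155,410,205),.055),('mat',(0,0,0),(180,255,60),(420,185,515,310),.003),('tray',(5,100,60),(20,255,255),(325,200,410,312),.016),('red',(0,150,60),(6,255,255),(270,300,320,345),.055),('purple',(135,100,40),(160,255,255),(380,325,430,370),.055)):
    for c in blobs(t,lo,hi,box): print(nm,f(rect('top',c,z)))
cv2.imwrite('pics/c.png',cv2.resize(t[130:330,120:290],None,fx=3,fy=3,interpolation=cv2.INTER_CUBIC))
E
```

```text
blue (248, 253, 12, 68) 0.1 (array([432.5, 154.8]), array([ 11.6, 154.3]), 85.3) [[356.0, 167.0], [510.0, 154.0], [509.0, 143.0], [355.0, 155.0]]
blue (248, 253, 12, 68) 0.128 (array([434.2, 150.9]), array([ 11.3, 150.8]), 85.3) [[359.0, 163.0], [510.0, 150.0], [509.0, 139.0], [359.0, 151.0]]
blue (258, 171, 12, 65) 0.1 (array([624.7, 138.8]), array([  9.4, 149.1]), 84.3) [[551.0, 151.0], [699.0, 136.0], [698.0, 127.0], [550.0, 142.0]]
blue (258, 171, 12, 65) 0.128 (array([622. , 135.3]), array([  9.2, 145.7]), 84.3) [[550.0, 147.0], [695.0, 133.0], [694.0, 124.0], [549.0, 138.0]]
orange (array([721.7, -38. ]), array([14.4, 38.1]), 1.4)
green (array([ 688.6, -149.7]), array([43.6, 78.2]), 72.8)
mat (array([ 535.3, -357.8]), array([264.3, 185.4]), 2.0)
tray (array([ 509.4, -106.3]), array([244.8, 165.5]), 2.3)
red (array([346.4,  64.8]), array([40.2, 72. ]), 53.0)
purple (array([ 292.3, -198.1]), array([47.9, 76.8]), 23.1)
```

View pics/c.png

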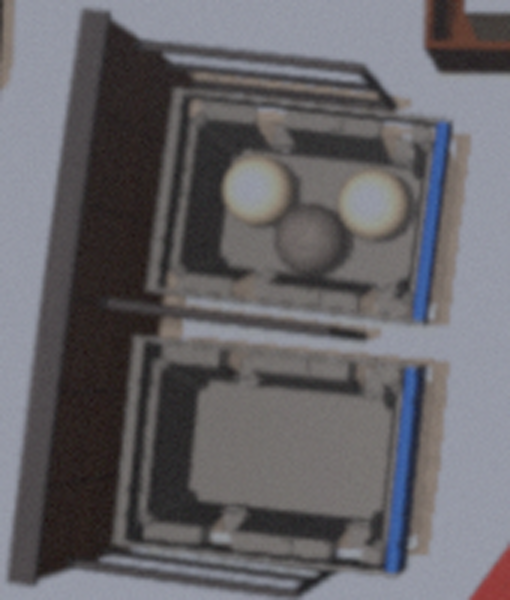

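```bash
python3 -m creep '[{"turn":0.1},{"dx":41,"dy":-43},{"dx":41,"dy":-43},{"dx":41,"dy":-43},{"dx":41,"dy":-43},{"dx":41,"dy":-43},{"dx":41,"dy":-43},{"dx":41,"dy":-43},{"dx":41,"dy":-43},{"dx":41,"dy":-43},{"dx":41,"dy":-43}]' 120; python3 -c "
from h import *;s=arm.state();print(np.round(s['q'],3),np.degrees(np.arctan2(s['ee_rot'][1][0],s['ee_rot'][0][0])))"
```

```text
[-1.123  0.239 -0.014  1.319  0.     1.571] 25.657009142693067$[0]: bad value
```

```bash
python3 -m creep '[{"fingers":0,"dx":0,"dy":0,"dz":0,"turn":0.1},{"fingers":0,"dx":41,"dy":-43,"dz":0,"turn":0},{"fingers":0,"dx":41,"dy":-43,"dz":0,"turn":0}]' 120; python3 -c "
from h import *;s=arm.state();print(np.round(s['q'],3),np.degrees(np.arctan2(s['ee_rot'][1][0],s['ee_rot'][0][0])))"
```

```text
time_s: 0.48
position: [0.2751, -0.3633, 0.2527]
ee_rot: [[0.941, 0.339, -0.001], [0.339, -0.941, 0.001], [-0.0, -0.001, -1.0]]
force: [1.7, -0.5, 0.5]
gripper_width: 1.0
grip_force: 0.0
[-0.923  0.121 -0.164  1.288  0.     1.873] 19.81855809431245
```

```bash
python3 -m creep '[{"fingers":0,"dx":32,"dy":-43,"dz":0,"turn":0},{"fingers":0,"dx":32,"dy":-43,"dz":0,"turn":0},{"fingers":0,"dx":32,"dy":-43,"dz":0,"turn":0},{"fingers":0,"dx":32,"dy":-43,"dz":0,"turn":0},{"fingers":0,"dx":32,"dy":-43,"dz":0,"turn":0},{"fingers":0,"dx":32,"dy":-43,"dz":0,"turn":0},{"fingers":0,"dx":32,"dy":-43,"dz":0,"turn":0},{"fingers":0,"dx":32,"dy":-43,"dz":0,"turn":0},{"fingers":0,"dx":32,"dy":-43,"dz":0,"turn":0},{"fingers":0,"dx":32,"dy":-43,"dz":0,"turn":0},{"fingers":0,"dx":0,"dy":0,"dz":0,"turn":-0.18},{"fingers":0,"dx":0,"dy":0,"dz":0,"turn":-0.18}]' 120
python3 -m creep '[{"fingers":0,"dx":0,"dy":0,"dz":0,"turn":-0.18},{"fingers":0,"dx":0,"dy":0,"dz":0,"turn":-0.18},{"fingers":0,"dx":0,"dy":0,"dz":0,"turn":-0.18},{"fingers":0,"dx":0,"dy":0,"dz":0,"turn":-0.18},{"fingers":0,"dx":0,"dy":0,"dz":0,"turn":-0.18},{"fingers":0,"dx":0,"dy":0,"dz":0,"turn":-0.18},{"fingers":0,"dx":0,"dy":0,"dz":0,"turn":-0.18},{"fingers":0,"dx":0,"dy":0,"dz":0,"turn":-0.18},{"fingers":0,"dx":0,"dy":0,"dz":0,"turn":-0.18},{"fingers":0,"dx":0,"dy":0,"dz":0,"turn":-0.18},{"fingers":0,"dx":0,"dy":0,"dz":0,"turn":-0.18},{"fingers":0,"dx":0,"dy":0,"dz":0,"turn":-0.18}]'
python3 -m creep '[{"fingers":0,"dx":0,"dy":0,"dz":0,"turn":-0.18},{"fingers":0,"dx":0,"dy":0,"dz":0,"turn":-0.01},{"fingers":0,"dx":0,"dy":0,"dz":0,"turn":0}]'
cat >> h.py <<'E'
def go(x,y,yaw):
    s=arm.state();R=np.array(s['ee_rot']);d=np.array([x,y,0])-np.array(s['position'])*1000;d[2]=0
    a=np.degrees(np.arctan2(R[1,0],R[0,0]));tn=-((yaw-a+180)%360-180)
    print('pos',np.round(np.array(s['position'])*1000,1),'yaw',round(a,1),'q6',round(s['q'][5],2),'dx,dy',np.round((R.T@d)[:2],1),'turn',round(np.radians(tn),3),'t',s['time_s'],'w',s['gripper_width'])
E
python3 -c "
from h import *;go(434,151,175.3)
for n in('side','top'): cv2.imwrite(f'pics/{n}1.png',arm.get_image(n))"
```

```text
time_s: 1.98
position: [0.4291, 0.1498, 0.2528]
ee_rot: [[0.755, 0.656, -0.001], [0.656, -0.755, -0.0], [-0.001, -0.001, -1.0]]
force: [0.0, 0.3, 0.1]
gripper_width: 1.002
grip_force: 0.0
time_s: 3.48
position: [0.4292, 0.1488, 0.253]
ee_rot: [[-0.964, 0.265, -0.001], [0.265, 0.964, -0.0], [0.001, -0.0, -1.0]]
force: [-0.4, -0.2, -0.4]
gripper_width: 1.003
grip_force: 0.0
time_s: 3.85
position: [0.4293, 0.1489, 0.2532]
ee_rot: [[-0.996, 0.087, -0.0], [0.087, 0.996, -0.0], [0.0, -0.0, -1.0]]
force: [0.2, -0.4, 0.1]
gripper_width: 1.0
grip_force: 0.0
pos [429.3 148.9 253.2] yaw 175.0 q6 0.42 dx,dy [-4.5  2.5] turn -0.005 t 3.85 w 1.0000719158161013
```

View pics/side1.png

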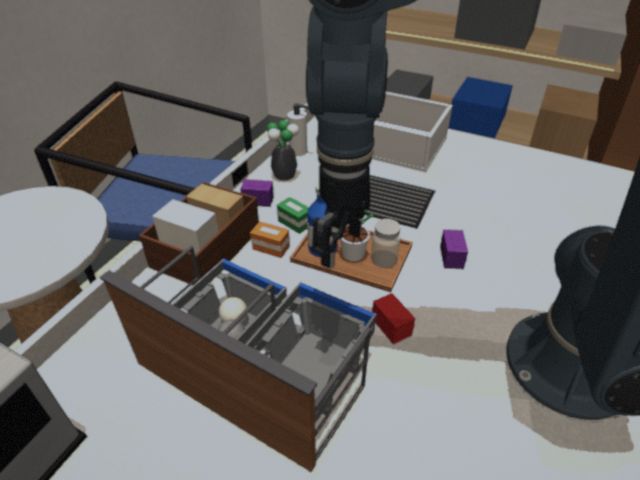

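The gripper hangs above the near blue rail at about (335,305), and the view is clear. Next I lower it onto the rail and pinch.

```bash
python3 -m creep '[{"fingers":0,"dx":-4.5,"dy":2.5,"dz":30,"turn":0},{"fingers":0,"dx":0,"dy":0,"dz":40,"turn":0},{"fingers":0,"dx":0,"dy":0,"dz":40,"turn":0},{"fingers":0,"dx":0,"dy":0,"dz":18,"turn":0},{"fingers":0,"dx":0,"dy":0,"dz":0,"turn":0},{"fingers":0.5,"dx":0,"dy":0,"dz":0,"turn":0},{"fingers":0.8,"dx":0,"dy":0,"dz":0,"turn":0},{"fingers":1,"dx":0,"dy":0,"dz":0,"turn":0},{"fingers":1,"dx":0,"dy":0,"dz":0,"turn":0},{"fingers":1,"dx":0,"dy":0,"dz":0,"turn":0},{"fingers":1,"dx":0,"dy":0,"dz":0,"turn":0}]' 80
```

```text
time_s: 5.32
position: [0.4342, 0.1511, 0.1259]
ee_rot: [[-0.997, 0.084, 0.001], [0.084, 0.997, 0.0], [-0.001, 0.0, -1.0]]
force: [-1.1, -0.8, 7.3]
gripper_width: 0.098
grip_force: 78.6
```

```bash
python3 -m creep '[{"fingers":1,"dx":0,"dy":0,"dz":-5,"turn":0},{"fingers":1,"dx":0,"dy":0,"dz":-10,"turn":0},{"fingers":1,"dx":0,"dy":0,"dz":-15,"turn":0},{"fingers":1,"dx":0,"dy":0,"dz":-20,"turn":0},{"fingers":1,"dx":0,"dy":0,"dz":-25,"turn":0},{"fingers":1,"dx":0,"dy":0,"dz":-30,"turn":0},{"fingers":1,"dx":0,"dy":0,"dz":-30,"turn":0},{"fingers":1,"dx":0,"dy":0,"dz":-30,"turn":0},{"fingers":1,"dx":0,"dy":0,"dz":-30,"turn":0},{"fingers":1,"dx":0,"dy":0,"dz":-25,"turn":0},{"fingers":1,"dx":0,"dy":0,"dz":-12,"turn":0},{"fingers":1,"dx":0,"dy":0,"dz":0,"turn":0}]' 110
python3 -c "
from h import *;go(430,-250,175.3);print(arm.state()['grip_force'],arm.state()['force'])
for n in('side','top'): cv2.imwrite(f'pics/{n}2.png',arm.get_image(n))"
```

```text
time_s: 6.82
position: [0.4342, 0.151, 0.3577]
ee_rot: [[-0.996, 0.084, 0.001], [0.084, 0.996, 0.0], [-0.001, 0.0, -1.0]]
force: [0.2, -0.7, -2.8]
gripper_width: 0.093
grip_force: 107.5
pos [434.2 151.  357.7] yaw 175.2 q6 0.42 dx,dy [ -29.4 -400. ] turn -0.002 t 6.825 w 0.09293271849391792
107.49839186668396 [ 0.24156174 -0.70170079 -2.76369828]
```

View pics/side2.png

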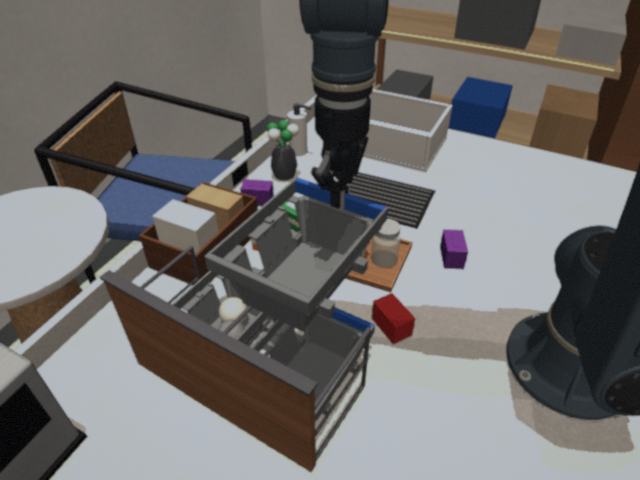

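The side view shows the upper tote lifted level, with the spare left in the bay. I carry it over the tray to the mat.

```bash
python3 -m creep '[{"fingers":1,"dx":-2,"dy":-20,"dz":0,"turn":0},{"fingers":1,"dx":-3,"dy":-30,"dz":0,"turn":0},{"fingers":1,"dx":-3,"dy":-40,"dz":0,"turn":0},{"fingers":1,"dx":-3,"dy":-40,"dz":0,"turn":0},{"fingers":1,"dx":-3,"dy":-40,"dz":0,"turn":0},{"fingers":1,"dx":-3,"dy":-40,"dz":0,"turn":0},{"fingers":1,"dx":-3,"dy":-40,"dz":0,"turn":0},{"fingers":1,"dx":-3,"dy":-40,"dz":0,"turn":0},{"fingers":1,"dx":-3,"dy":-40,"dz":0,"turn":0},{"fingers":1,"dx":-3,"dy":-40,"dz":0,"turn":0},{"fingers":1,"dx":-3,"dy":-40,"dz":0,"turn":0},{"fingers":1,"dx":-3,"dy":-40,"dz":0,"turn":0}]'
python3 -m creep '[{"fingers":1,"dx":-3,"dy":-35,"dz":0,"turn":0},{"fingers":1,"dx":-2,"dy":-22,"dz":0,"turn":0},{"fingers":1,"dx":0,"dy":0,"dz":0,"turn":0.1},{"fingers":1,"dx":0,"dy":0,"dz":0,"turn":0.15},{"fingers":1,"dx":0,"dy":0,"dz":0,"turn":0.15},{"fingers":1,"dx":0,"dy":0,"dz":0,"turn":0.15},{"fingers":1,"dx":0,"dy":0,"dz":0,"turn":0.15},{"fingers":1,"dx":0,"dy":0,"dz":0,"turn":0.15},{"fingers":1,"dx":0,"dy":0,"dz":0,"turn":0.15},{"fingers":1,"dx":0,"dy":0,"dz":0,"turn":0.15},{"fingers":1,"dx":0,"dy":0,"dz":0,"turn":0.15},{"fingers":1,"dx":0,"dy":0,"dz":0,"turn":0.1}]'
python3 -m creep '[{"fingers":1,"dx":0,"dy":0,"dz":0,"turn":0.08},{"fingers":1,"dx":0,"dy":0,"dz":0,"turn":0}]'
python3 -c "
from h import *;go(430,-358,90)"
```

```text
time_s: 8.43
position: [0.4309, -0.3015, 0.3562]
ee_rot: [[-0.996, 0.084, -0.001], [0.084, 0.996, 0.001], [0.001, 0.001, -1.0]]
force: [0.5, 1.0, -2.0]
gripper_width: 0.092
grip_force: 107.6
time_s: 9.93
position: [0.4315, -0.357, 0.3567]
ee_rot: [[-0.083, 0.997, -0.001], [0.997, 0.083, 0.001], [0.001, -0.001, -1.0]]
force: [-0.3, 0.7, -2.4]
gripper_width: 0.093
grip_force: 107.8
time_s: 10.18
position: [0.4315, -0.3571, 0.3568]
ee_rot: [[-0.008, 1.0, -0.001], [1.0, 0.008, 0.001], [0.001, -0.001, -1.0]]
force: [0.3, 0.1, -1.9]
gripper_width: 0.096
grip_force: 107.7
pos [ 431.5 -357.1  356.8] yaw 90.5 q6 0.87 dx,dy [-0.9 -1.5] turn 0.008 t 10.175 w 0.0963945039886528
```

```bash
python3 -m creep '[{"fingers":1,"dx":0,"dy":0,"dz":20,"turn":0},{"fingers":1,"dx":0,"dy":0,"dz":35,"turn":0},{"fingers":1,"dx":0,"dy":0,"dz":35,"turn":0},{"fingers":1,"dx":0,"dy":0,"dz":35,"turn":0},{"fingers":1,"dx":0,"dy":0,"dz":35,"turn":0},{"fingers":1,"dx":0,"dy":0,"dz":35,"turn":0},{"fingers":1,"dx":0,"dy":0,"dz":25,"turn":0},{"fingers":1,"dx":0,"dy":0,"dz":15,"turn":0},{"fingers":1,"dx":0,"dy":0,"dz":8,"turn":0},{"fingers":1,"dx":0,"dy":0,"dz":4,"turn":0},{"fingers":1,"dx":0,"dy":0,"dz":3,"turn":0},{"fingers":1,"dx":0,"dy":0,"dz":0,"turn":0}]'
python3 -c "
from h import *;cv2.imwrite('pics/side3.png',arm.get_image('side'))"
```

```text
time_s: 11.68
position: [0.4316, -0.3576, 0.1076]
ee_rot: [[-0.007, 1.0, 0.0], [1.0, 0.007, -0.0], [-0.0, 0.0, -1.0]]
force: [0.5, 0.2, -1.3]
gripper_width: 0.09
grip_force: 107.8
```

View pics/side3.png

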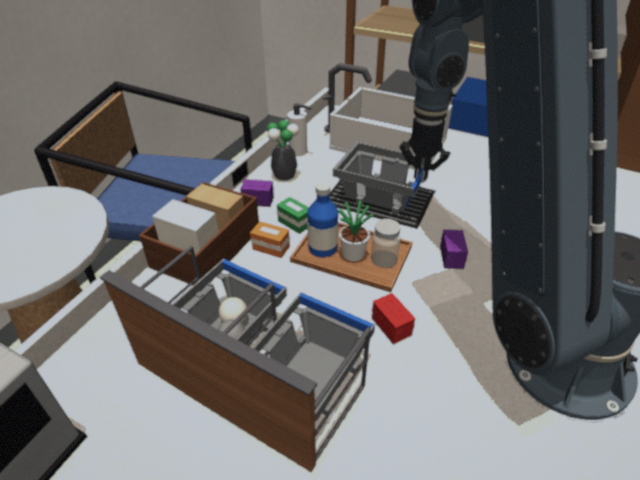

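The tote is just above the mat at (385,180), clear of the tray.

```bash
python3 -m creep '[{"fingers":1,"dx":0,"dy":0,"dz":3,"turn":0},{"fingers":1,"dx":0,"dy":0,"dz":2,"turn":0},{"fingers":1,"dx":0,"dy":0,"dz":1,"turn":0},{"fingers":1,"dx":0,"dy":0,"dz":0,"turn":0}]'
```

```text
time_s: 12.22
position: [0.4315, -0.3575, 0.1013]
ee_rot: [[-0.007, 1.0, -0.0], [1.0, 0.007, 0.0], [0.0, -0.0, -1.0]]
force: [-0.4, 0.2, -1.2]
gripper_width: 0.091
grip_force: 107.8
```

```bash
python3 -m creep '[{"fingers":1,"dx":0,"dy":0,"dz":1,"turn":0},{"fingers":1,"dx":0,"dy":0,"dz":1,"turn":0},{"fingers":1,"dx":0,"dy":0,"dz":0,"turn":0}]'
```

```text
time_s: 12.6
position: [0.4315, -0.3576, 0.101]
ee_rot: [[-0.007, 1.0, 0.001], [1.0, 0.007, -0.001], [-0.001, 0.001, -1.0]]
force: [-4.2, 3.3, 15.2]
gripper_width: 0.092
grip_force: 110.4
```

```bash
python3 -m creep '[{"fingers":0.9,"dx":0,"dy":0,"dz":0,"turn":0},{"fingers":0.6,"dx":0,"dy":0,"dz":0,"turn":0},{"fingers":0.3,"dx":0,"dy":0,"dz":0,"turn":0},{"fingers":0,"dx":0,"dy":0,"dz":0,"turn":0},{"fingers":0,"dx":0,"dy":0,"dz":-10,"turn":0},{"fingers":0,"dx":0,"dy":0,"dz":-35,"turn":0},{"fingers":0,"dx":0,"dy":0,"dz":-50,"turn":0},{"fingers":0,"dx":0,"dy":0,"dz":-60,"turn":0},{"fingers":0,"dx":-50,"dy":0,"dz":0,"turn":0},{"fingers":0,"dx":-50,"dy":0,"dz":0,"turn":0},{"fingers":0,"dx":-50,"dy":0,"dz":0,"turn":0},{"fingers":0,"dx":0,"dy":0,"dz":0,"turn":0}]'
python3 - <<'E'
from h import *
t=arm.get_image('top');cv2.imwrite('pics/top4.png',t)
f=lambda r:(np.round(r[0],1),np.round(r[1],1),round(r[2],1))
cs=blobs(t,(8,110,70),(28,255,255),(325,155,360,202),4);p=np.vstack(cs)
hull=cv2.convexHull(p);print(cv2.boundingRect(hull),f(rect('top',hull,.055)),np.round(plane('top',cv2.boxPoints(cv2.minAreaRect(hull)),.055)*1000).tolist())
for c in blobs(t,(100,120,60),(125,255,255),(420,185,540,340)): print('blue',cv2.boundingRect(c),f(rect('top',c,.103)))
for c in blobs(t,(100,120,60),(125,255,255),(230,150,290,330)):
    for z in(.1,): print('blue',cv2.boundingRect(c),z,f(rect('top',c,z)))
a=cv2.resize(t[150:210,320:420],(800,480),interpolation=cv2.INTER_CUBIC)
b=cv2.resize(t[180:330,410:560],(480,480),interpolation=cv2.INTER_CUBIC)
cv2.imwrite('pics/c4.png',cv2.resize(np.hstack([a,b]),(800,300)))
go(700,-38,90)
E
```

```text
time_s: 14.1
position: [0.4319, -0.5105, 0.2534]
ee_rot: [[-0.004, 1.0, -0.001], [1.0, 0.004, 0.0], [0.0, -0.001, -1.0]]
force: [0.0, 0.9, -0.6]
gripper_width: 1.002
grip_force: 0.0
(333, 162, 19, 33) (array([693.1, -41. ]), array([76.6, 42.8]), 1.4) [[731.0, -19.0], [732.0, -62.0], [655.0, -63.0], [654.0, -21.0]]
blue (446, 291, 65, 6) (array([ 429.3, -358.4]), array([ 10.5, 149.5]), 0.2)
blue (250, 253, 11, 66) 0.1 (array([434.8, 151.7]), array([  9.3, 150.2]), 85.5)
blue (258, 171, 12, 65) 0.1 (array([624.7, 139.1]), array([  9.4, 149.1]), 84.5)
pos [ 432.1 -508.7  253.7] yaw 90.3 q6 0.7 dx,dy [469.4 270.3] turn 0.005 t 14.15 w 0.9986095941681044
```

View pics/c4.png

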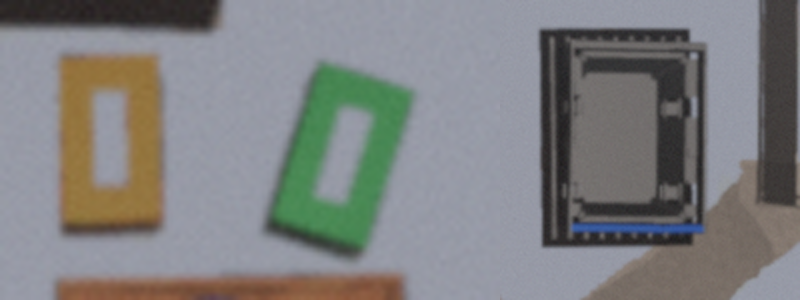

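The tote stands on the mat with its blue end towards the robot, rail at (478,294) in the full picture. The orange carton is at about (342,178), aligned with x.

```bash
python3 -m creep '[{"fingers":0,"dx":47,"dy":26,"dz":-5,"turn":0},{"fingers":0,"dx":47,"dy":26,"dz":-5,"turn":0},{"fingers":0,"dx":47,"dy":26,"dz":-5,"turn":0},{"fingers":0,"dx":47,"dy":26,"dz":-5,"turn":0},{"fingers":0,"dx":47,"dy":26,"dz":-5,"turn":0},{"fingers":0,"dx":47,"dy":26,"dz":0,"turn":0},{"fingers":0,"dx":47,"dy":26,"dz":0,"turn":0},{"fingers":0,"dx":47,"dy":26,"dz":0,"turn":0},{"fingers":0,"dx":47,"dy":26,"dz":0,"turn":0},{"fingers":0,"dx":46,"dy":26,"dz":0,"turn":0}]'
python3 -m creep '[{"fingers":0.25,"dx":0,"dy":0,"dz":0,"turn":-0.18},{"fingers":0.25,"dx":0,"dy":0,"dz":0,"turn":-0.18},{"fingers":0.25,"dx":0,"dy":0,"dz":0,"turn":-0.18},{"fingers":0.25,"dx":0,"dy":0,"dz":0,"turn":-0.18},{"fingers":0.25,"dx":0,"dy":0,"dz":0,"turn":-0.18},{"fingers":0.25,"dx":0,"dy":0,"dz":0,"turn":-0.18},{"fingers":0.25,"dx":0,"dy":0,"dz":0,"turn":-0.18},{"fingers":0.25,"dx":0,"dy":0,"dz":0,"turn":-0.18},{"fingers":0.25,"dx":0,"dy":0,"dz":0,"turn":-0.15},{"fingers":0.25,"dx":0,"dy":0,"dz":0,"turn":0}]'
python3 -c "
from h import *;go(693,-41,181)"
```

```text
time_s: 15.4
position: [0.6891, -0.0339, 0.2804]
ee_rot: [[-0.008, 1.0, 0.001], [1.0, 0.008, 0.0], [0.0, 0.001, -1.0]]
force: [0.8, -0.9, -0.3]
gripper_width: 0.999
grip_force: 0.0
time_s: 16.65
position: [0.6886, -0.0357, 0.2801]
ee_rot: [[-1.0, -0.026, 0.0], [-0.026, 1.0, 0.0], [-0.0, 0.0, -1.0]]
force: [-0.6, 0.2, 0.0]
gripper_width: 0.749
grip_force: 0.0
pos [688.6 -35.7 280.1] yaw -178.5 q6 -0.08 dx,dy [-4.3 -5.4] turn 0.009 t 16.65 w 0.7491999915085952
```

```bash
python3 -m creep '[{"fingers":0.25,"dx":-4.3,"dy":-5.4,"dz":30,"turn":0.01},{"fingers":0.25,"dx":0,"dy":0,"dz":45,"turn":0},{"fingers":0.25,"dx":0,"dy":0,"dz":50,"turn":0},{"fingers":0.25,"dx":0,"dy":0,"dz":50,"turn":0},{"fingers":0.25,"dx":0,"dy":0,"dz":40,"turn":0},{"fingers":0.25,"dx":0,"dy":0,"dz":29,"turn":0},{"fingers":0.25,"dx":0,"dy":0,"dz":0,"turn":0},{"fingers":0.4,"dx":0,"dy":0,"dz":0,"turn":0},{"fingers":0.6,"dx":0,"dy":0,"dz":0,"turn":0},{"fingers":0.8,"dx":0,"dy":0,"dz":0,"turn":0},{"fingers":0.8,"dx":0,"dy":0,"dz":0,"turn":0}]' 30
```

```text
time_s: 18.02
position: [0.6947, -0.0419, 0.0373]
ee_rot: [[-1.0, -0.016, 0.003], [-0.016, 1.0, 0.0], [-0.003, 0.0, -1.0]]
force: [-0.6, 1.1, 7.2]
gripper_width: 0.557
grip_force: 32.4
```

```bash
python3 -m creep '[{"fingers":0.8,"dx":0,"dy":0,"dz":-20,"turn":0},{"fingers":0.8,"dx":0,"dy":0,"dz":-45,"turn":0},{"fingers":0.8,"dx":0,"dy":0,"dz":-50,"turn":0},{"fingers":0.8,"dx":0,"dy":0,"dz":-50,"turn":0},{"fingers":0.8,"dx":0,"dy":0,"dz":-45,"turn":0},{"fingers":0.8,"dx":0,"dy":0,"dz":-20,"turn":0},{"fingers":0.8,"dx":10,"dy":-20,"dz":0,"turn":0},{"fingers":0.8,"dx":18,"dy":-38,"dz":0,"turn":0},{"fingers":0.8,"dx":20,"dy":-40,"dz":0,"turn":0},{"fingers":0.8,"dx":20,"dy":-40,"dz":0,"turn":0},{"fingers":0.8,"dx":20,"dy":-40,"dz":0,"turn":0},{"fingers":0.8,"dx":20,"dy":-40,"dz":0,"turn":0}]'
python3 -m creep '[{"fingers":0.8,"dx":20,"dy":-40,"dz":0,"turn":0},{"fingers":0.8,"dx":17,"dy":-36,"dz":0,"turn":0},{"fingers":0.8,"dx":10,"dy":-20,"dz":0,"turn":0},{"fingers":0.8,"dx":0,"dy":0,"dz":0,"turn":0},{"fingers":0.8,"dx":0,"dy":0,"dz":0,"turn":0}]'
python3 -c "
from h import *;go(545,-358,180)"
```

```text
time_s: 19.52
position: [0.5872, -0.2636, 0.2643]
ee_rot: [[-1.0, -0.015, -0.001], [-0.015, 1.0, 0.0], [0.001, 0.0, -1.0]]
force: [0.7, 0.9, -1.8]
gripper_width: 0.562
grip_force: 31.8
time_s: 20.15
position: [0.5439, -0.3579, 0.265]
ee_rot: [[-1.0, -0.016, -0.0], [-0.016, 1.0, 0.001], [0.0, 0.001, -1.0]]
force: [-0.2, 0.7, -1.0]
gripper_width: 0.558
grip_force: 31.7
pos [ 543.9 -357.9  265. ] yaw -179.1 q6 -0.6 dx,dy [-1.1 -0.2] turn 0.016 t 20.15 w 0.5578680899651229
```

```bash
python3 -m creep '[{"fingers":0.8,"dx":0,"dy":0,"dz":25,"turn":0},{"fingers":0.8,"dx":0,"dy":0,"dz":40,"turn":0},{"fingers":0.8,"dx":0,"dy":0,"dz":40,"turn":0},{"fingers":0.8,"dx":0,"dy":0,"dz":40,"turn":0},{"fingers":0.8,"dx":0,"dy":0,"dz":35,"turn":0},{"fingers":0.8,"dx":0,"dy":0,"dz":20,"turn":0},{"fingers":0.8,"dx":0,"dy":0,"dz":10,"turn":0},{"fingers":0.8,"dx":0,"dy":0,"dz":5,"turn":0},{"fingers":0.8,"dx":0,"dy":0,"dz":3,"turn":0},{"fingers":0.8,"dx":0,"dy":0,"dz":2,"turn":0},{"fingers":0.8,"dx":0,"dy":0,"dz":0,"turn":0}]'
```

```text
time_s: 21.52
position: [0.5439, -0.3586, 0.0456]
ee_rot: [[-1.0, -0.016, 0.0], [-0.016, 1.0, -0.0], [-0.0, -0.0, -1.0]]
force: [-1.1, -0.1, 0.1]
gripper_width: 0.557
grip_force: 31.7
```

```bash
python3 -m creep '[{"fingers":0.8,"dx":0,"dy":0,"dz":1,"turn":0},{"fingers":0.8,"dx":0,"dy":0,"dz":1,"turn":0},{"fingers":0.8,"dx":0,"dy":0,"dz":0,"turn":0}]'
```

```text
time_s: 21.9
position: [0.5438, -0.3585, 0.0434]
ee_rot: [[-1.0, -0.016, 0.0], [-0.016, 1.0, -0.0], [-0.0, -0.0, -1.0]]
force: [-0.2, -0.4, 0.0]
gripper_width: 0.562
grip_force: 31.9
```

```bash
python3 -m creep '[{"fingers":0.8,"dx":0,"dy":0,"dz":1,"turn":0},{"fingers":0.8,"dx":0,"dy":0,"dz":0,"turn":0}]'; python3 -m creep '[{"fingers":0.38,"dx":0,"dy":0,"dz":0,"turn":0},{"fingers":0.33,"dx":0,"dy":0,"dz":0,"turn":0},{"fingers":0.33,"dx":0,"dy":0,"dz":-10,"turn":0},{"fingers":0.3,"dx":0,"dy":0,"dz":-30,"turn":0},{"fingers":0.3,"dx":0,"dy":0,"dz":-50,"turn":0},{"fingers":0.3,"dx":0,"dy":0,"dz":-60,"turn":0},{"fingers":0,"dx":0,"dy":0,"dz":-50,"turn":0},{"fingers":0,"dx":-48,"dy":0,"dz":0,"turn":0},{"fingers":0,"dx":-48,"dy":0,"dz":0,"turn":0},{"fingers":0,"dx":0,"dy":-50,"dz":0,"turn":0},{"fingers":0,"dx":0,"dy":-50,"dz":0,"turn":0},{"fingers":0,"dx":0,"dy":-50,"dz":0,"turn":0}]'
python3 -m creep '[{"fingers":0,"dx":0,"dy":0,"dz":0,"turn":-0.18},{"fingers":0,"dx":0,"dy":0,"dz":0,"turn":-0.18},{"fingers":0,"dx":0,"dy":0,"dz":0,"turn":-0.18},{"fingers":0,"dx":0,"dy":0,"dz":0,"turn":-0.18},{"fingers":0,"dx":0,"dy":0,"dz":0,"turn":-0.18},{"fingers":0,"dx":0,"dy":0,"dz":0,"turn":-0.18},{"fingers":0,"dx":0,"dy":0,"dz":0,"turn":-0.18},{"fingers":0,"dx":0,"dy":0,"dz":0,"turn":-0.18},{"fingers":0,"dx":0,"dy":0,"dz":0,"turn":-0.11},{"fingers":0,"dx":0,"dy":0,"dz":0,"turn":0}]'
python3 - <<'E'
from h import *
t=arm.get_image('top');cv2.imwrite('pics/top5.png',t)
f=lambda r:(np.round(r[0],1),np.round(r[1],1),round(r[2],1))
for c in blobs(t,(100,120,60),(125,255,255),(420,185,540,340)): print('blue',cv2.boundingRect(c),f(rect('top',c,.103)))
cv2.imwrite('pics/c5.png',cv2.resize(t[170:330,400:600],(800,600),interpolation=cv2.INTER_CUBIC))
go(640,-358,-90)
E
```

```text
time_s: 22.15
position: [0.5438, -0.3586, 0.0433]
ee_rot: [[-1.0, -0.016, 0.001], [-0.016, 1.0, -0.0], [-0.001, -0.0, -1.0]]
force: [-3.3, 1.6, 8.6]
gripper_width: 0.561
grip_force: 32.6
time_s: 23.65
position: [0.6423, -0.5079, 0.2432]
ee_rot: [[-1.0, -0.017, 0.001], [-0.017, 1.0, -0.001], [-0.001, -0.001, -1.0]]
force: [0.6, -0.7, 1.6]
gripper_width: 1.001
grip_force: 0.0
time_s: 24.9
position: [0.6422, -0.5068, 0.2427]
ee_rot: [[-0.005, -1.0, 0.0], [-1.0, 0.005, -0.0], [0.0, -0.0, -1.0]]
force: [-0.1, 0.4, 0.0]
gripper_width: 0.998
grip_force: 0.0
blue (470, 292, 41, 5) (array([ 429.4, -386.2]), array([ 9.2, 93.9]), 1.0)
pos [ 642.2 -506.9  242.6] yaw -90.4 q6 -2.23 dx,dy [-148.8    3.2] turn -0.007 t 24.95 w 1.0007659693483573
```

View pics/c5.png

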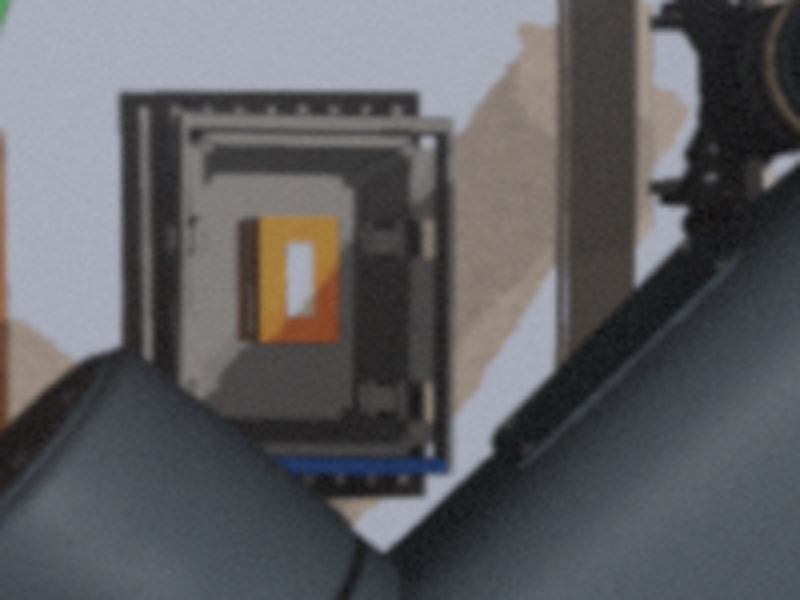

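The carton lies in the middle of the tote at (290,280) in the crop, and the tote hasn't moved. Next I grip the grey rail.

```bash
python3 -m creep '[{"fingers":0,"dx":-50,"dy":1,"dz":0,"turn":-0.007},{"fingers":0,"dx":-50,"dy":1,"dz":0,"turn":0},{"fingers":0,"dx":-49,"dy":1,"dz":0,"turn":0},{"fingers":0,"dx":0,"dy":0,"dz":40,"turn":0},{"fingers":0,"dx":0,"dy":0,"dz":45,"turn":0},{"fingers":0,"dx":0,"dy":0,"dz":36,"turn":0},{"fingers":0,"dx":0,"dy":0,"dz":20,"turn":0},{"fingers":0,"dx":0,"dy":0,"dz":0,"turn":0},{"fingers":0.5,"dx":0,"dy":0,"dz":0,"turn":0},{"fingers":0.8,"dx":0,"dy":0,"dz":0,"turn":0},{"fingers":1,"dx":0,"dy":0,"dz":0,"turn":0},{"fingers":1,"dx":0,"dy":0,"dz":0,"turn":0}]' 110
python3 -m creep '[{"fingers":1,"dx":0,"dy":0,"dz":0,"turn":0},{"fingers":1,"dx":0,"dy":0,"dz":0,"turn":0},{"fingers":1,"dx":0,"dy":0,"dz":0,"turn":0}]'; python3 -c "
from h import *;go(640,-358,-90)"
```

```text
time_s: 26.45
position: [0.6394, -0.358, 0.1018]
ee_rot: [[0.002, -1.0, 0.001], [-1.0, -0.002, -0.0], [0.0, -0.001, -1.0]]
force: [2.0, -0.6, 2.6]
gripper_width: 0.146
grip_force: 1.3
time_s: 26.82
position: [0.6397, -0.3581, 0.1021]
ee_rot: [[0.002, -1.0, 0.001], [-1.0, -0.002, -0.001], [0.001, -0.001, -1.0]]
force: [0.8, -0.6, 5.5]
gripper_width: 0.088
grip_force: 108.1
pos [ 639.7 -358.1  102.1] yaw -89.9 q6 -2.08 dx,dy [-0.1 -0.3] turn 0.002 t 26.825 w 0.08827244956473
```

```bash
python3 -m creep '[{"fingers":1,"dx":0,"dy":0,"dz":-5,"turn":0},{"fingers":1,"dx":0,"dy":0,"dz":-12,"turn":0},{"fingers":1,"dx":0,"dy":0,"dz":-22,"turn":0},{"fingers":1,"dx":0,"dy":0,"dz":-30,"turn":0},{"fingers":1,"dx":0,"dy":0,"dz":-35,"turn":0},{"fingers":1,"dx":0,"dy":0,"dz":-35,"turn":0},{"fingers":1,"dx":0,"dy":0,"dz":-35,"turn":0},{"fingers":1,"dx":0,"dy":0,"dz":-35,"turn":0},{"fingers":1,"dx":0,"dy":0,"dz":-30,"turn":0},{"fingers":1,"dx":0,"dy":0,"dz":-20,"turn":0},{"fingers":1,"dx":0,"dy":0,"dz":-8,"turn":0},{"fingers":1,"dx":0,"dy":0,"dz":0,"turn":0}]'
python3 -c "
from h import *;go(640,-358,174.3);cv2.imwrite('pics/side6.png',arm.get_image('side'))"
```

```text
time_s: 28.32
position: [0.6393, -0.358, 0.369]
ee_rot: [[0.002, -1.0, 0.001], [-1.0, -0.002, -0.0], [0.0, -0.001, -1.0]]
force: [0.6, -0.9, -3.4]
gripper_width: 0.088
grip_force: 107.6
pos [ 639.3 -358.   369. ] yaw -89.9 q6 -2.08 dx,dy [ 0.  -0.7] turn 1.673 t 28.325 w 0.08791632266641973
```

View pics/side6.png

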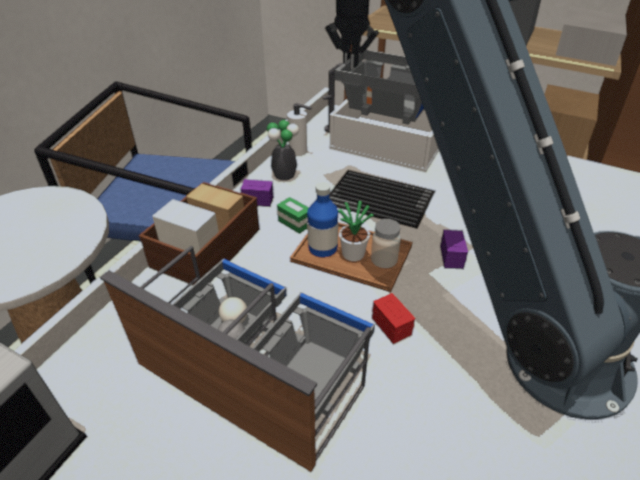

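The tote hangs level at (375,95) with the carton in it. I turn it clockwise and carry it over the rack.

```bash
python3 -m creep '[{"fingers":1,"dx":0,"dy":0,"dz":0,"turn":0.07},{"fingers":1,"dx":0,"dy":0,"dz":0,"turn":0.14},{"fingers":1,"dx":0,"dy":0,"dz":0,"turn":0.16},{"fingers":1,"dx":0,"dy":0,"dz":0,"turn":0.16},{"fingers":1,"dx":0,"dy":0,"dz":0,"turn":0.16},{"fingers":1,"dx":0,"dy":0,"dz":0,"turn":0.16},{"fingers":1,"dx":0,"dy":0,"dz":0,"turn":0.16},{"fingers":1,"dx":0,"dy":0,"dz":0,"turn":0.16},{"fingers":1,"dx":0,"dy":0,"dz":0,"turn":0.16},{"fingers":1,"dx":0,"dy":0,"dz":0,"turn":0.16},{"fingers":1,"dx":0,"dy":0,"dz":0,"turn":0.12},{"fingers":1,"dx":0,"dy":0,"dz":0,"turn":0.06}]'
python3 -m creep '[{"fingers":1,"dx":2,"dy":15,"dz":0,"turn":0},{"fingers":1,"dx":3,"dy":28,"dz":0,"turn":0},{"fingers":1,"dx":5,"dy":38,"dz":0,"turn":0},{"fingers":1,"dx":5,"dy":40,"dz":0,"turn":0},{"fingers":1,"dx":5,"dy":40,"dz":0,"turn":0},{"fingers":1,"dx":5,"dy":40,"dz":0,"turn":0},{"fingers":1,"dx":5,"dy":40,"dz":0,"turn":0},{"fingers":1,"dx":5,"dy":40,"dz":0,"turn":0},{"fingers":1,"dx":5,"dy":40,"dz":0,"turn":0},{"fingers":1,"dx":5,"dy":40,"dz":0,"turn":0},{"fingers":1,"dx":5,"dy":40,"dz":0,"turn":0},{"fingers":1,"dx":5,"dy":38,"dz":0,"turn":0}]'
python3 -m creep '[{"fingers":1,"dx":4,"dy":28,"dz":0,"turn":0},{"fingers":1,"dx":2,"dy":15,"dz":0,"turn":0},{"fingers":1,"dx":1,"dy":6,"dz":0,"turn":0},{"fingers":1,"dx":0,"dy":0,"dz":0,"turn":0},{"fingers":1,"dx":0,"dy":0,"dz":0,"turn":0}]'
python3 -c "
from h import *;go(624.7,139,174.3);print(arm.state()['force'])"
```

```text
time_s: 29.88
position: [0.6388, -0.3579, 0.3676]
ee_rot: [[-0.995, 0.1, -0.002], [0.1, 0.995, 0.0], [0.002, 0.0, -1.0]]
force: [0.6, 0.3, -3.6]
gripper_width: 0.091
grip_force: 107.7
time_s: 31.38
position: [0.6261, 0.0855, 0.3677]
ee_rot: [[-0.995, 0.097, -0.001], [0.097, 0.995, -0.001], [0.001, -0.001, -1.0]]
force: [0.8, -0.4, -3.5]
gripper_width: 0.088
grip_force: 107.8
time_s: 32.0
position: [0.6247, 0.1328, 0.3683]
ee_rot: [[-0.995, 0.098, -0.0], [0.098, 0.995, -0.0], [0.0, -0.0, -1.0]]
force: [-0.6, 0.4, -3.2]
gripper_width: 0.091
grip_force: 107.7
pos [624.7 132.8 368.3] yaw 174.4 q6 0.31 dx,dy [0.6 6.1] turn 0.002 t 32.0 w 0.09129063601479938
[-0.64736425  0.37341504 -3.16720125]
```

```bash
python3 -m creep '[{"fingers":1,"dx":0.5,"dy":6,"dz":10,"turn":0},{"fingers":1,"dx":0,"dy":0,"dz":25,"turn":0},{"fingers":1,"dx":0,"dy":0,"dz":30,"turn":0},{"fingers":1,"dx":0,"dy":0,"dz":30,"turn":0},{"fingers":1,"dx":0,"dy":0,"dz":30,"turn":0},{"fingers":1,"dx":0,"dy":0,"dz":20,"turn":0},{"fingers":1,"dx":0,"dy":0,"dz":10,"turn":0},{"fingers":1,"dx":0,"dy":0,"dz":4,"turn":0},{"fingers":1,"dx":0,"dy":0,"dz":0,"turn":0}]'
python3 - <<'E'
from h import *
t=arm.get_image('top');cv2.imwrite('pics/top7.png',t)
f=lambda r:(np.round(r[0],1),np.round(r[1],1),round(r[2],1))
z=arm.state()['position'][2]+.001
for c in blobs(t,(100,110,50),(125,255,255),(140,130,300,330)): print('blue',cv2.boundingRect(c),f(rect('top',c,z)),f(rect('top',c,.1)))
cv2.imwrite('pics/c7.png',cv2.resize(t[120:320,120:320],(600,600),interpolation=cv2.INTER_CUBIC))
go(624.7,139,174.3)
E
```

```text
time_s: 33.12
position: [0.6249, 0.1398, 0.2097]
ee_rot: [[-0.995, 0.097, 0.0], [0.097, 0.995, 0.0], [-0.0, 0.0, -1.0]]
force: [-0.1, -0.5, -3.0]
gripper_width: 0.095
grip_force: 107.6
blue (153, 156, 13, 67) (array([639. , 346.2]), array([ 15. , 142.1]), 84.5) (array([652.2, 382.3]), array([ 16.5, 156.2]), 84.5)
pos [625.1 139.9 210. ] yaw 174.5 q6 0.32 dx,dy [ 0.3 -0.9] turn 0.003 t 33.175 w 0.09325152150642224
```

View pics/c7.png

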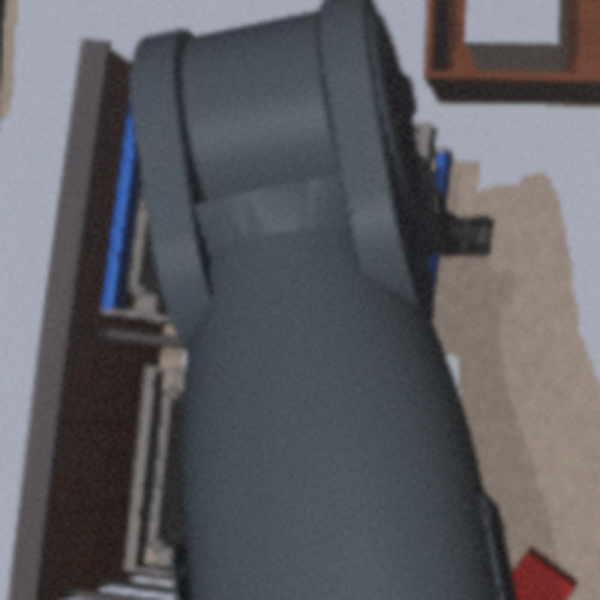

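The blue rail at the back, (120,210) in the crop, lies within about 2 mm of where the stack needs it. Now I lower gently.

```bash
python3 -m creep '[{"fingers":1,"dx":-0.7,"dy":-0.8,"dz":8,"turn":0},{"fingers":1,"dx":0,"dy":0,"dz":8,"turn":0},{"fingers":1,"dx":0,"dy":0,"dz":7,"turn":0},{"fingers":1,"dx":0,"dy":0,"dz":5,"turn":0},{"fingers":1,"dx":0,"dy":0,"dz":3,"turn":0},{"fingers":1,"dx":0,"dy":0,"dz":2,"turn":0},{"fingers":1,"dx":0,"dy":0,"dz":0,"turn":0},{"fingers":1,"dx":0,"dy":0,"dz":0,"turn":0}]'
```

```text
time_s: 34.17
position: [0.6255, 0.139, 0.1765]
ee_rot: [[-0.995, 0.097, 0.0], [0.097, 0.995, 0.0], [-0.0, 0.0, -1.0]]
force: [-0.4, -0.1, -2.9]
gripper_width: 0.091
grip_force: 107.8
```

```bash
python3 -m creep '[{"fingers":1,"dx":0,"dy":0,"dz":1.5,"turn":0},{"fingers":1,"dx":0,"dy":0,"dz":1,"turn":0},{"fingers":1,"dx":0,"dy":0,"dz":0,"turn":0}]';python3 -m creep '[{"fingers":1,"dx":0,"dy":0,"dz":1,"turn":0},{"fingers":1,"dx":0,"dy":0,"dz":0,"turn":0}]'
```

```text
time_s: 34.55
position: [0.6255, 0.1389, 0.1741]
ee_rot: [[-0.995, 0.097, 0.0], [0.097, 0.995, 0.0], [-0.0, 0.0, -1.0]]
force: [-0.7, -1.1, -0.5]
gripper_width: 0.091
grip_force: 108.1
time_s: 34.8
position: [0.6254, 0.1387, 0.1739]
ee_rot: [[-0.995, 0.097, 0.001], [0.097, 0.995, -0.0], [-0.001, 0.0, -1.0]]
force: [-2.5, -3.1, 6.8]
gripper_width: 0.091
grip_force: 109.3
```

```bash
python3 -m creep '[{"fingers":0.9,"dx":0,"dy":0,"dz":0,"turn":0},{"fingers":0.7,"dx":0,"dy":0,"dz":0,"turn":0},{"fingers":0.5,"dx":0,"dy":0,"dz":0,"turn":0},{"fingers":0.5,"dx":0,"dy":0,"dz":-10,"turn":0},{"fingers":0.5,"dx":0,"dy":0,"dz":-30,"turn":0},{"fingers":0.5,"dx":0,"dy":0,"dz":-50,"turn":0},{"fingers":0.5,"dx":0,"dy":0,"dz":-50,"turn":0},{"fingers":0.5,"dx":40,"dy":-40,"dz":0,"turn":0},{"fingers":0.5,"dx":40,"dy":-40,"dz":0,"turn":0},{"fingers":0.5,"dx":40,"dy":-40,"dz":0,"turn":0},{"fingers":0.5,"dx":40,"dy":-40,"dz":0,"turn":0},{"fingers":0.5,"dx":40,"dy":-40,"dz":0,"turn":0}]'
python3 -m creep '[{"fingers":0.5,"dx":20,"dy":-55,"dz":0,"turn":0},{"fingers":0.5,"dx":20,"dy":-55,"dz":0,"turn":0},{"fingers":0.5,"dx":20,"dy":-55,"dz":0,"turn":0},{"fingers":0.5,"dx":0,"dy":0,"dz":0,"turn":0},{"fingers":0.5,"dx":0,"dy":0,"dz":0,"turn":0}]'
python3 - <<'E'
from h import *
t=arm.get_image('top');s=arm.get_image('side')
f=lambda r:(np.round(r[0],1),np.round(r[1],1),round(r[2],1))
for c in blobs(t,(100,110,50),(125,255,255),(140,130,300,330)): print('blue',cv2.boundingRect(c),f(rect('top',c,.175)),f(rect('top',c,.1)))
a=cv2.resize(t[130:330,120:320],(400,400),interpolation=cv2.INTER_CUBIC);b=cv2.resize(s[180:460,100:380],(400,400),interpolation=cv2.INTER_CUBIC)
cv2.imwrite('pics/c8.png',np.hstack([a,b]))
E
```

```text
time_s: 36.3
position: [0.4055, -0.0416, 0.3135]
ee_rot: [[-0.995, 0.096, 0.001], [0.096, 0.995, -0.0], [-0.001, -0.0, -1.0]]
force: [0.5, -1.5, 0.8]
gripper_width: 0.5
grip_force: 0.0
time_s: 36.92
position: [0.3313, -0.1992, 0.3133]
ee_rot: [[-0.995, 0.098, 0.001], [0.098, 0.995, 0.0], [-0.001, 0.0, -1.0]]
force: [-0.4, 0.4, 0.5]
gripper_width: 0.5
grip_force: 0.0
blue (250, 253, 11, 66) (array([439.3, 141.3]), array([  9.3, 141.2]), 85.7) (array([434.9, 151.6]), array([  9.9, 150.4]), 85.7)
blue (259, 172, 11, 64) (array([616.6, 128.4]), array([  5.1, 137.8]), 84.4) (array([623.7, 137.8]), array([  5.5, 146.8]), 84.4)
blue (159, 155, 15, 69) (array([643.9, 345.7]), array([ 14.1, 151.3]), 84.8) (array([652.8, 369.3]), array([ 15. , 161.2]), 84.8)
```

View pics/c8.png

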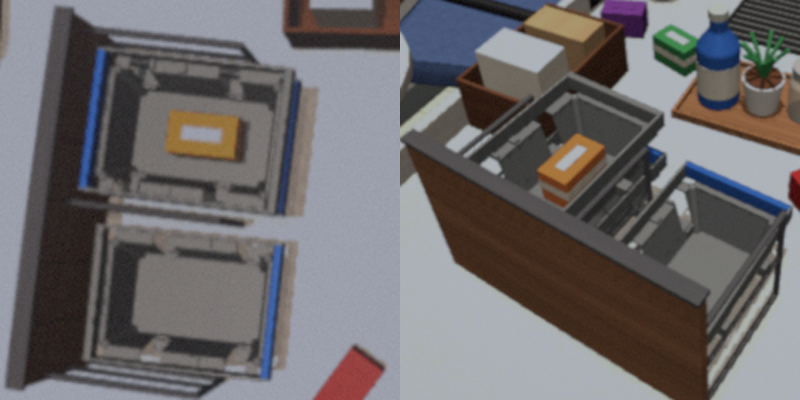

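The top tote sits level and square on the full tote, with the blue end at the back, (93,120), and the carton inside, (203,135). The spare and the full tote haven't moved.

```bash
python3 -c "
from station import arm;print(arm.sign_off())"
```

```text
the job is handed in; nothing more can be done
None
```

The job is handed in at about 37 s: the top tote, with the orange carton in it, stands turned end for end on the full tote, within about 2 mm of centre by the top camera; the hand-in call returned no verdict.

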